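# Set a plate blank overhanging for filing

### The job

Get the aluminium plate blank ready for filing, only by pushing it with the fingertips, never gripping or lifting it: first push it square against the wooden fence at the back of the ledge, then slide it along the fence until about 40 mm of it sticks out past the end of the ledge, over the open steel catch tray. Leave it lying flat and flush with the fence, take the hand away, and do not shift the tray or anything else on the table.

Things in the scene. Friction and masses are not known exactly. Their poses are not given: they have to be found in the camera images.
- plate: flat aluminium plate blank, 90 (its x) x 140 (its y) x 6 mm thick, 0.15 to 0.28 kg, an 8 mm hole near each short end; loose on the ledge, long side along it, up to 7 degrees skew, 10 to 40 mm from the fence. Too wide to grip from above. Origin: centre of its underside; z up.
- ledge: fixed wooden filing ledge along y: flat top 60 mm above the table, ends (both open) at y = +160 and -160 mm, near edge x = -90 mm. A 15 mm thick fence runs along the far side, face at x = +55 mm, rising 14 mm above the top. Origin: on the table at half length; x points across to the fence, away from the robot. Plate flush with the fence: plate origin at x = +10 mm.
- tray: open shallow sheet-steel catch tray, 130 x 120 x 22 mm high, loose on the table just past one end of the ledge (either end; the only open shallow tray next to the ledge). Origin: centre of its underside.
- lunchbox: closed plastic lunch box with a white lid, 126 x 116 x 46 mm high, loose on the table just past the other end of the ledge. Bystander. Origin: centre of its underside.
- gluestick: glue stick standing upright, 28 mm diameter, 95 mm tall, in front of the ledge. Bystander. Origin: centre of its underside.
- tealight0: tealight, 38 mm diameter, 15 mm high, behind the ledge. Bystander. Origin: centre of its underside.
- tealight1: a second, equal tealight behind the ledge. Bystander. Origin: centre of its underside.
- can: empty open tin can, 74 mm diameter, 100 mm tall, left of the ledge. Bystander. Origin: centre of its underside.
- jar: closed glass jar, 66 mm diameter, 85 mm tall, right of the ledge. Bystander. Origin: centre of its underside.
- hammer: hammer lying on the table on the right, 270 mm long. Bystander. Origin: on its underside, about mid-length.
- file: flat file with a wooden handle lying on the table on the left, 260 mm long. Bystander. Origin: on the table under its middle.
There are look-alikes about, which are no part of the job. Several things have the shape of the plate; the one meant has the colours described above.

How it is judged:
On the way, in this order (a step that is already met when the one before it is completed fails the run):
1. the plate is pushed square and flush against the fence while it still rests (nearly) wholly on the ledge: under 15 mm overhanging (x of plate in the frame of ledge above 0.005 m and angle between the x axis of plate and the x axis of ledge, either way round below 0.06 rad and y of plate in the frame of ledge between -0.105 and 0.105 m), for 0.1 s.
2. the plate overhangs the tray's end of the ledge by 25 to 55 mm (((y of tray in the frame of ledge above 0 m and y of plate in the frame of ledge between 0.115 and 0.145 m) or (y of tray in the frame of ledge below 0 m and y of plate in the frame of ledge between -0.145 and -0.115 m))), for 0.2 s.
At the end, for the whole second after the job is handed in: The plate lies flat on the ledge at rest, within 5 mm of the fence and square to it within 0.06 rad, and overhangs the ledge by 25 to 55 mm at the end where the tray stands (x of plate in the frame of ledge above 0.005 m and angle between the x axis of plate and the x axis of ledge, either way round below 0.06 rad and ((y of tray in the frame of ledge above 0 m and y of plate in the frame of ledge between 0.115 and 0.145 m) or (y of tray in the frame of ledge below 0 m and y of plate in the frame of ledge between -0.145 and -0.115 m)) and z of plate in the frame of ledge between 0.056 and 0.064 m and angle between plate's own z axis and vertical below 0.05 rad and linear speed of plate below 0.02 m/s); the robot touches nothing.
It fails at once if the plate is lifted off the ledge by more than 8 mm (z of plate in the frame of ledge above 0.068 m).
It fails at once if the plate tips (more than 0.15 rad) or falls off the ledge (angle between plate's own z axis and vertical above 0.15 rad or z of plate in the frame of ledge below 0.05 m).
It fails at once if the tray or a bystander is shifted by more than 15 mm (distance of any of tray, lunchbox, gluestick, tealight0, tealight1, can, jar, hammer, file from where it was at the start of the episode above 0.015 m).
It also fails if it takes over 51 s, if anything falls off the work surface, if the arm or the gripper's body presses on something with over 40 N, if the wrist force passes 120 N, or if a joint passes its speed limit or range.

### The arm

A 6-joint arm with a two-finger parallel gripper is mounted at the origin on the work surface. World frame = base frame: x ahead of the robot, y to its left, z up, the work surface at z = 0. Lengths are in m, angles in rad, forces in N, time in s.
With the tool pointing down it reaches from about 0.35 to 0.975 m from the base axis. Payload 4.9 kg.
Tool frame: the origin (TCP) lies midway between the tips of the shut fingers; the grasp point (between the pads) lies 19 mm behind it; z points along the fingers, y is the line along which they close (so a half turn about z gives the same grasp; the last joint's range is limited). The gripper opens to 85 mm and grips with 20 to 120 N. Pads are 22 mm wide; open, the fingers measure 114 mm over their backs; the gripper's body (76 mm by 85 mm) begins 54 mm behind the grasp point. The pads swing forward as they close: fully open they stand 13 mm farther back than shut.
Start: joints at [1.132, 0.053, 1.613, -0, 1.476, -0.119], TCP at [0.196, 0.593, 0.231] pointing down, gripper open.
Joint ranges: [-3.01, 3.01], [-1.01, 2.22], [0.06, 2.58], [-1.02, 4.17], [0.09, 2.62], [-3.14, 3.14]. Speed limits (rad/s): [2.57, 2.57, 3.14, 3.14, 3.14, 3.14].

### API

Orientations are given as a rotation vector (axis times angle).
In Python, from station import ctrl gives the robot as it stands. The module is installed in compiled form; this text tells all that it offers.
- The arm moves only by the shell command python3 -m handwheel 'ROWS' [OPENING] [FORCE]. ROWS is JSON, a list of rows, each a list of 2 entries, a list of its own where there are three numbers: the shift along the tool's x, y, z in cm, then the turn, a rotation vector about the tool's x, y, z in rad. In form: [[[tx, ty, tz], [ax, ay, az]], ...]. A call has 1 to 5 rows; each row is the pose to reach, as a shift and turn from the pose commanded when the call began, along the tool's axes at that moment; what a row does not reach only later rows make up. A row lasts 1/8 s, in which the tool goes at most 62.5 mm and 10.7 degrees, less where a joint would pass 70% of its speed; a pose out of reach is approached as far as the arm can. A call with a gripper value outside its range is refused whole. OPENING is the gripper's target within -1 to 1 (shut at 1, half-way at 0, fully open at -1), set as the call begins (- or left out, the last holds). The fingers move at their own pace and stop on an object; FORCE is the grip in N (left out, the last holds). Time passes only in rows, so rows that repeat a pose let the fingers close. It gives the time, the measured TCP pose, the force, the opening and the grip force at its end, in the units of the state.
- ctrl.get_obs(): the state, without advancing time (a new reading comes with each control period).
- ctrl.get_image(name): name is "side" or "top"; returns the picture (400x640x3 uint8, blue, green, red); there is no depth.
- ctrl.calibration(name): a dict with "fx", "fy", "cx", "cy" (pixels), "R" (3x3) and "t" (3): a world point X has camera coordinates R X + t. Camera axes: x right, y down, z forward; pixel columns grow to the right and rows downward; lengths in m; the calibration is good to about 2 mm. A picture is of the moment at which its call begins. calibration takes no time and is no camera call.
- ctrl.finish_job(): hands the job in; it is judged then, once.
Trained networks look in the newest picture that a camera, given by its name, has taken for a name from the list of things; names that differ only in an ending like _2 or _b are one class to them, and where a whole thing is asked for, a point or a joint stands for the part that bears it (a point fixed in the world has none). Each returns a list of dicts, best first, with "score" (0 to 1); they miss things now and then, are a little off and sometimes report something else, mostly with a low value. They report only what shows in the picture. A call takes as long as a camera call. They do not tell look-alikes from the thing itself.
- ctrl.look_for(camera, query): "position" ([column, row] in pixels, amid what is visible of it).
- ctrl.landmark_of(camera, query): "position" ([column, row] in pixels: a listed point, or the origin of a listed thing).
The state is a dict: "t": time; "q": joint angles; "dq": joint speeds; "effort": joint torques, N m; "tool_pos": TCP position; "tool_rot": TCP orientation; "contact_force": force on the tool from outside, world axes, zero at the start; "wrist_torque": the same for the moment, N m; "opening": finger opening in m; "grip_force": force on a finger pad.
Only numpy, scipy, OpenCV 4.12 (cv2) and the standard library are available. Lean on these libraries where they do the work, as an engineer would, in place of code of your own. Each camera call takes 0.05 s, during which the arm holds its last target. There are 200 camera calls.

## Working session

There is one attempt and no reset: what is moved stays moved. The work goes in short steps, Python scripts to look and compute and a shell command to move; the robot and the scene stay as the last step left them, time stands still between calls to the robot, and variables do not carry over. Pictures are saved under pics/ and viewed, at most 10 in all, crops included, and the job is handed in when it is done.

```bash
mkdir -p pics
cat > h.py <<'E'
import numpy as np, cv2
from station import ctrl
def proj(cam,X):
    c=ctrl.calibration(cam); p=np.array(c["R"])@np.array(X,float)+np.array(c["t"]).ravel()
    return np.array([c["fx"]*p[0]/p[2]+c["cx"], c["fy"]*p[1]/p[2]+c["cy"]])
def back(cam,uv,z):
    c=ctrl.calibration(cam); R=np.array(c["R"]); t=np.array(c["t"]).ravel()
    d=R.T@np.array([(uv[0]-c["cx"])/c["fx"],(uv[1]-c["cy"])/c["fy"],1]); o=-R.T@t
    return o+d*(z-o[2])/d[2]
E
python3 - <<'E'
from h import *
for n in("top","side"):
    im=ctrl.get_image(n); cv2.imwrite(f"pics/{n}0.png",im)
    for q,z in(("plate",.06),("ledge",0),("tray",0),("lunchbox",0)):
        for r in ctrl.landmark_of(n,q)[:3]: print(n,q,r, back(n,r["position"],z).round(3))
    print(ctrl.calibration(n))
o=ctrl.get_obs();print(o["t"],o["tool_pos"],o["tool_rot"],o["contact_force"])
E
```

```text
top plate {'position': [307.7, 202.9], 'score': 0.98} [0.53  0.015 0.06 ]
top plate {'position': [256.6, 145.6], 'score': 0.94} [0.737 0.198 0.06 ]
top plate {'position': [333.1, 260.5], 'score': 0.84} [ 0.33  -0.072  0.06 ]
top ledge {'position': [309.4, 198.2], 'score': 0.67} [0.554 0.011 0.   ]
top lunchbox {'position': [240.5, 200.8], 'score': 0.98} [0.546 0.263 0.   ]
{'fx': 412.3238310953381, 'fy': 412.3238310953381, 'cx': 316.56618668258585, 'cy': 201.13986595387104, 'R': array([[-0.0024782 , -0.99997004, -0.00733268],
       [-0.99340487,  0.00330237, -0.11461174],
       [ 0.11463252,  0.00700029, -0.9933833 ]]), 't': array([-0.01383617,  0.5399057 ,  1.4436904 ])}
side plate {'position': [236.1, 256.9], 'score': 0.8} [0.737 0.245 0.06 ]
side plate {'position': [312.5, 204.7], 'score': 0.75} [0.541 0.016 0.06 ]
side plate {'position': [376.8, 201.1], 'score': 0.66} [ 0.341 -0.015  0.06 ]
side ledge {'position': [306.6, 220.5], 'score': 0.6} [0.559 0.027 0.   ]
side tray {'position': [307.8, 169.6], 'score': 0.73} [ 0.579 -0.228  0.   ]
side lunchbox {'position': [304.4, 279.6], 'score': 0.67} [0.544 0.264 0.   ]
side lunchbox {'position': [307.9, 215.1], 'score': 0.15} [0.557 0.002 0.   ]
{'fx': 512.2623548985476, 'fy': 512.2623548985476, 'cx': 316.4988973985785, 'cy': 202.31431707921226, 'R': array([[-0.99694723, -0.07772133, -0.00745795],
       [-0.04751599,  0.67973062, -0.73192111],
       [ 0.06195528, -0.72933235, -0.68134856]]), 't': array([0.5281391 , 0.06645261, 1.61682607])}
0.5 [0.19646504 0.5932836  0.23126992] [-5.00126527e-01 -3.10152752e+00  9.97330228e-05] [ 0.11162614 -0.02766141 -0.13782387]
```

View pics/top0.png

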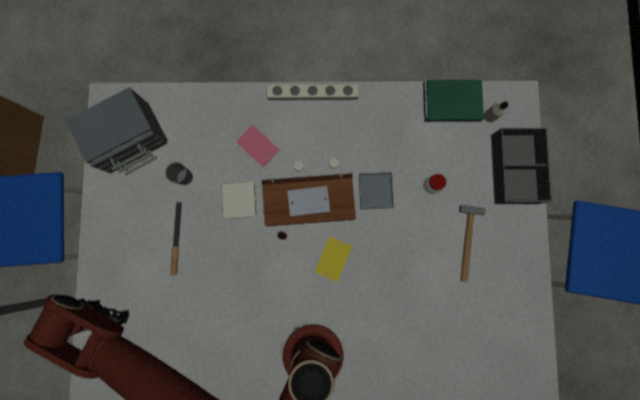

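View pics/side0.png

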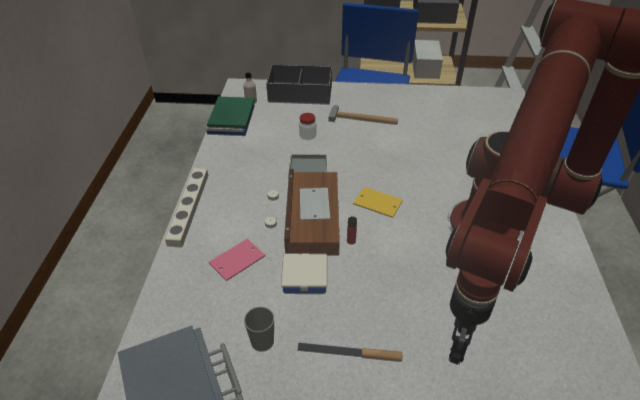

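The top view shows three plate-shaped candidates: grey aluminium on the ledge at (308,203), pink at (257,146) and yellow at (333,260). I choose the grey one. The tray is at (376,190), so at the −y end. The lunch box is at (239,200) and the glue stick at (282,236). A close crop will check the choice and give me the corners.

Run:
```python
from h import *
a=cv2.imread("pics/top0.png")[165:245,250:400]; b=cv2.imread("pics/side0.png")[150:260,270:370]
a=cv2.resize(a,None,fx=5,fy=5,interpolation=cv2.INTER_CUBIC); a=cv2.convertScaleAbs(a,alpha=1.6)
cv2.imwrite("pics/tc.png",a)
b=cv2.convertScaleAbs(cv2.resize(b,None,fx=5,fy=5,interpolation=cv2.INTER_CUBIC),alpha=1.5); cv2.imwrite("pics/sc.png",b)
```

```text
(no output)
```

View pics/tc.png

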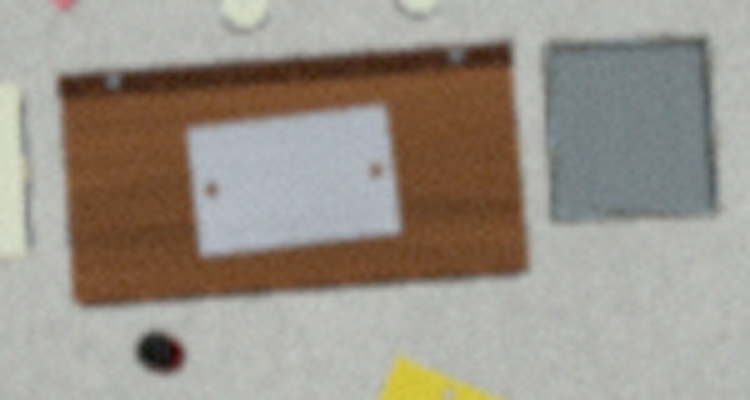

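View pics/sc.png

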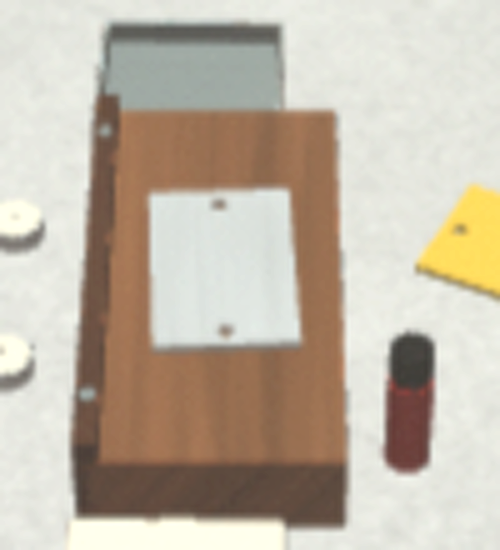

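The crop confirms the grey plate with two holes lying on the ledge, corners in the crop at (187,127), (386,104), (401,233) and (200,256). The open grey tray lies past the right (−y) end.

```bash
cat > m.py <<'E'
from h import *
def T(cam,pts,z,org): return np.array([back(cam,(org[0]+(x-2)/5,org[1]+(y-2)/5),z)[:2] for x,y in pts])
if __name__=="__main__":
    for cam,org,pl,ln in(("top",(250,165),[(187,127),(386,104),(401,233),(200,256)],[(77,302),(527,270)]),
                      ("side",(270,150),[(153,345),(149,194),(290,188),(301,342)],[(346,462),(335,112)])):
        P=T(cam,pl,.066,org); L=T(cam,ln,.06,org); d=L[0]-L[1]
        d2=(P[0]-P[1]+P[3]-P[2])
        yl=np.arctan2(-d[0],d[1]); yp=np.arctan2(-d2[0],d2[1])
        ex=np.array([np.cos(yl),np.sin(yl)]); O=L.mean(0)+.09*ex
        R=np.array([ex,[-ex[1],ex[0]]])
        print(cam,"ledge len",np.linalg.norm(d),"yaw",yl,"org",O,"plate",P.mean(0),"yaw",yp,"in ledge",R@(P.mean(0)-O)); print((P-O)@R.T, "sides",np.linalg.norm(P-np.roll(P,1,0),axis=1))
E
python3 m.py; python3 -c "
from m import *
print(T('top',[(548,42),(708,38),(717,212),(555,218)],.022,(250,165)))
print(T('top',[(160,350)],.095,(250,165)), T('side',[(410,345)],.095,(270,150)))"
```

```text
top ledge len 0.3145227934499312 yaw 0.06809887992699121 org [0.55388657 0.01357352] plate [0.53798439 0.0132115 ] yaw 0.11195937660445839 in ledge [-0.01588996  0.0007209 ]
[[ 0.02657647  0.0726374 ]
 [ 0.03283914 -0.0676299 ]
 [-0.0584547  -0.07138272]
 [-0.06452074  0.06925881]] sides [0.09115985 0.14040704 0.09137095 0.14077229]
side ledge len 0.31735818027537444 yaw 0.06913705127837914 org [0.55229989 0.01522402] plate [0.53541267 0.01186952] yaw 0.11432783289799497 in ledge [-0.01707861 -0.00217988]
[[ 0.02441025  0.06879322]
 [ 0.03138243 -0.06888805]
 [-0.05924145 -0.07474601]
 [-0.06486568  0.06612131]] sides [0.0893159  0.13785769 0.09081302 0.14097955]
[[ 0.64304902 -0.17011125]
 [ 0.6455453  -0.28600146]
 [ 0.51882564 -0.28951154]
 [ 0.51487197 -0.17329609]]
[[0.4186683  0.10298978]] [[0.41769483 0.10398606]]
```

```bash
cat > g.py <<'E'
import sys
from h import *
from scipy.spatial.transform import Rotation as Ro
YL=.0685; O=np.array([.553,.0145,0]); RL=Ro.from_euler('z',YL)
def rep(*tg):
    o=ctrl.get_obs(); p=np.array(o["tool_pos"]); r=Ro.from_rotvec(o["tool_rot"])
    print("t",o["t"],"ledge pos mm",((RL.inv().apply(p-O))*1000).round(1),"F ledge",RL.inv().apply(o["contact_force"]).round(1),"open",o["opening"],"yaw tool y",(r.apply([0,1,0])).round(3), "x",r.apply([1,0,0]).round(3))
    if tg:
        W=O+RL.apply(np.array(tg)/1000)
        tgt=RL*Ro.from_matrix(np.diag([-1.,1,-1]))
        print("shift cm",(r.inv().apply(W-p)*100).round(2),"turn",(r.inv()*tgt).as_rotvec().round(3))
if __name__=="__main__": rep(*map(float,sys.argv[1:]))
E
python3 g.py -115 -5 231
```

```text
t 0.5 ledge pos mm [-316.1  601.8  231.3] F ledge [ 0.1 -0.  -0.1] open 0.08536763318340324 yaw tool y [ 0.314  0.949 -0.   ] x [-0.949  0.314 -0.   ]
shift cm [-4.158e+01 -4.855e+01  3.000e-02] turn [-0.    -0.    -0.388]
```

```bash
python3 -m handwheel '[[[-41.6,-48.6,0],[0,0,-0.388]],[[-41.6,-48.6,0],[0,0,-0.388]],[[-41.6,-48.6,0],[0,0,-0.388]],[[-41.6,-48.6,0],[0,0,-0.388]],[[-41.6,-48.6,0],[0,0,-0.388]]]' -1; python3 g.py -115 -5 231
```

```text
t: 1.12
tool_pos: [0.3148, 0.3033, 0.2316]
tool_rot: [-0.108, 3.139, 0.001]
contact_force: [0.4, -1.1, 0.6]
opening: 0.0853
grip_force: 0.0
t 1.125 ledge pos mm [-217.9  304.4  231.6] F ledge [ 0.3 -1.1  0.6] open 0.08534984824491783 yaw tool y [-0.069  0.998  0.   ] x [-0.998 -0.069 -0.001]
shift cm [-10.28 -30.95   0.06] turn [0.    0.001 0.   ]
```

```bash
python3 -m handwheel '[[[-10.3,-31,0],[0,0,0]],[[-10.3,-31,0],[0,0,0]],[[-10.3,-31,0],[0,0,0]],[[-10.3,-31,0],[0,0,0]],[[-10.3,-31,0],[0,0,0]]]' >/dev/null; python3 -m handwheel '[[[0,0,0],[0,0,0]],[[0,0,0],[0,0,0]]]' >/dev/null; python3 g.py -115 -5 65
```

```text
t 2.0 ledge pos mm [-119.8    9.6  231.3] F ledge [ 0.4  0.3 -0.4] open 0.08535886967529896 yaw tool y [-0.067  0.998  0.001] x [-0.998 -0.067  0.   ]
shift cm [-0.49 -1.47 16.63] turn [ 0.001 -0.    -0.001]
```

```bash
python3 -m handwheel '[[[-0.5,-1.5,6],[0,0,0]],[[-0.5,-1.5,12],[0,0,0]],[[-0.5,-1.5,16.6],[0,0,0]],[[-0.5,-1.5,16.6],[0,0,0]]]' >/dev/null; python3 -m handwheel '[[[0,0,0.8],[0,0,0]],[[0,0,1.5],[0,0,0]],[[0,0,1.5],[0,0,0]]]' >/dev/null; python3 g.py -75 -5 50
python3 - <<'E'
from h import *
b=ctrl.get_image("side")[130:270,270:410]
cv2.imwrite("pics/s1.png",cv2.convertScaleAbs(cv2.resize(b,None,fx=4,fy=4,interpolation=cv2.INTER_CUBIC),alpha=1.5))
E
```

```text
t 2.875 ledge pos mm [-114.1   -5.4   51.2] F ledge [-1.2 -0.8  1.3] open 0.08519805693356193 yaw tool y [-0.068  0.998 -0.   ] x [-0.998 -0.068 -0.001]
shift cm [-3.91  0.04  0.13] turn [-0.     0.001 -0.   ]
```

View pics/s1.png

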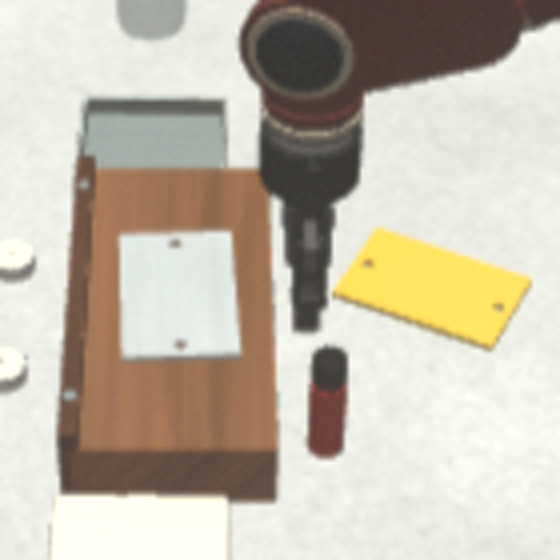

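The open gripper stands in front of the ledge. The near fingertip is at crop (306,328), which is pixel (346,212), clear of the glue stick. I'll check the tip height.

```bash
python3 - <<'E'
from g import *
for z in(.055,.06,.065,.07): print(z,RL.inv().apply(back("side",(270+306/4-.4,130+329/4-.4),z)-O)*1000)
E
python3 -m handwheel '[[[-2,0,0.1],[0,0,0]],[[-2,0,0.1],[0,0,0]],[[-2,0,0.1],[0,0,0]]]'|grep force ; python3 g.py -75 -5 50
```

```text
0.055 [-116.32357122   28.68374095   55.        ]
0.06 [-115.99349315   33.85854552   60.        ]
0.065 [-115.66341508   39.0333501    65.        ]
0.07 [-115.33333701   44.20815468   70.        ]
contact_force: [-0.8, 0.2, -0.6]
grip_force: 0.0
t 3.3 ledge pos mm [-95.   -5.5  49.5] F ledge [-0.8  0.3 -0.6] open 0.0853379832406857 yaw tool y [-0.068  0.998 -0.   ] x [-0.998 -0.068  0.   ]
shift cm [-2.    0.05 -0.05] turn [-0. -0. -0.]
```

```bash
for i in 1; do python3 -m handwheel '[[[-0.3,0,0.1],[0,0,0]],[[-0.3,0,0.1],[0,0,0]]]'|grep -E "contact|pos"; python3 -m handwheel '[[[0,0,0.1],[0,0,0]],[[0,0,0.1],[0,0,0]]]'|grep -E "contact|pos"; python3 -m handwheel '[[[0,0,0.1],[0,0,0]],[[0,0,0.1],[0,0,0]]]'|grep -E "contact|pos"; done
```

```text
tool_pos: [0.4617, 0.0028, 0.0483]
contact_force: [1.3, -0.6, -0.1]
tool_pos: [0.4617, 0.0028, 0.0472]
contact_force: [0.2, -0.2, -0.2]
tool_pos: [0.4619, 0.0028, 0.0468]
contact_force: [-2.1, 0.3, 4.5]
```

Contact at TCP z = 47 mm, so the tips touch the ledge at 60 mm as expected. I'll raise 2 mm and push.

```bash
python3 -m handwheel '[[[0,0,-0.25],[0,0,0]],[[-0.4,0,-0.25],[0,0,0]],[[-0.8,0,-0.25],[0,0,0]],[[-1.2,0,-0.25],[0,0,0]],[[-1.5,0,-0.25],[0,0,0]]]'|grep -E "contact|pos"; python3 -m handwheel '[[[-0.3,0,0],[0,0,0]],[[-0.6,0,0],[0,0,0]],[[-0.9,0,0],[0,0,0]],[[-1.2,0,0],[0,0,0]],[[-1.5,0,0],[0,0,0]]]'|grep -E "contact|pos";python3 g.py -50 -5 49
```

```text
tool_pos: [0.4771, 0.0038, 0.0488]
contact_force: [-0.3, -1.7, 0.8]
tool_pos: [0.4919, 0.0048, 0.0487]
contact_force: [-0.2, 0.6, -0.1]
t 5.3 ledge pos mm [-61.7  -5.5  48.7] F ledge [-0.2  0.6 -0.1] open 0.08478930270551044 yaw tool y [-0.068  0.998 -0.   ] x [-0.998 -0.068  0.   ]
shift cm [-1.17  0.05 -0.03] turn [-0. -0. -0.]
```

```bash
python3 -m handwheel '[[[-0.3,0,0],[0,0,0]],[[-0.6,0,0],[0,0,0]],[[-0.9,0,0],[0,0,0]],[[-1.1,0,0],[0,0,0]],[[-1.1,0,0],[0,0,0]]]'|grep -E "contact|pos"; python3 g.py -45 -5 49
python3 - <<'E'
from h import *
b=ctrl.get_image("side")[130:270,270:410]
cv2.imwrite("pics/s2.png",cv2.convertScaleAbs(cv2.resize(b,None,fx=4,fy=4,interpolation=cv2.INTER_CUBIC),alpha=1.5))
E
```

```text
tool_pos: [0.5032, 0.0056, 0.049]
contact_force: [0.4, -0.1, 0.1]
t 5.925 ledge pos mm [-50.3  -5.5  49. ] F ledge [ 0.4 -0.1  0.1] open 0.0855755397022008 yaw tool y [-0.068  0.998 -0.   ] x [-0.998 -0.068 -0.001]
shift cm [-0.53  0.05  0.  ] turn [-0.     0.001 -0.   ]
```

View pics/s2.png

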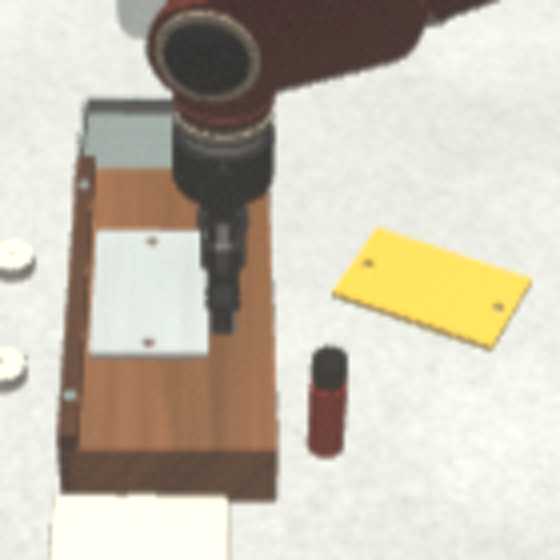

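The plate has moved about 20 mm and is nearly square, with its left edge at crop x≈93 and the fence face at about 85. I keep pushing until the force rises.

```bash
python3 -m handwheel '[[[-0.1,0,0],[0,0,0]],[[-0.2,0,0],[0,0,0]],[[-0.3,0,0],[0,0,0]],[[-0.4,0,0],[0,0,0]],[[-0.4,0,0],[0,0,0]]]'|grep -E "contact|pos"; for k in 1 ; do python3 -m handwheel '[[[-0.1,0,0],[0,0,0]],[[-0.1,0,0],[0,0,0]]]'|grep -E "contact|pos"; python3 -m handwheel '[[[-0.1,0,0],[0,0,0]],[[-0.1,0,0],[0,0,0]]]'|grep -E "contact|pos"; done; python3 g.py
```

```text
tool_pos: [0.5069, 0.0059, 0.0488]
contact_force: [-0.9, 0.9, 0.8]
tool_pos: [0.5074, 0.0059, 0.0487]
contact_force: [-3.7, -0.6, 2.6]
tool_pos: [0.5075, 0.0059, 0.0486]
contact_force: [-7.1, -1.1, 5.1]
t 7.1 ledge pos mm [-46.   -5.5  48.6] F ledge [-7.1 -0.6  5.1] open 0.08495896669076745 yaw tool y [-0.068  0.998 -0.   ] x [-0.998 -0.068  0.004]
```

```bash
python3 -m handwheel '[[[-0.1,0,0],[0,0,0]],[[-0.1,0,0],[0,0,0]]]'|grep -E "contact"; python3 -m handwheel '[[[1.5,0,0],[0,0,0]],[[1.5,0,-4],[0,0,0]],[[1.5,0,-6],[0,0,0]],[[-1,5,-6],[0,0,0]],[[-5,10.5,-6],[0,0,0]]]' 1|grep -E "contact|pos";  python3 -m handwheel '[[[0,0,0],[0,0,0]],[[0,0,0],[0,0,0]],[[0,0,0],[0,0,0]]]' | grep open;python3 g.py 10 105 63
python3 - <<'E'
from h import *
i=ctrl.get_image("top"); c=lambda b,s:cv2.convertScaleAbs(cv2.resize(b,None,fx=s,fy=s,interpolation=cv2.INTER_CUBIC),alpha=1.5)
cv2.imwrite("pics/t3.png",c(i[165:245,250:400],5))
E
```

```text
contact_force: [-10.6, -2.2, 7.7]
tool_pos: [0.5509, 0.1105, 0.1099]
contact_force: [0.1, -0.6, 0.4]
opening: -0.0003
t 8.35 ledge pos mm [  2.6  94.3 108.7] F ledge [-1.4 -0.4  0.6] open -0.00034580145095992524 yaw tool y [-0.067  0.998 -0.   ] x [-0.998 -0.067 -0.   ]
shift cm [-0.74  1.07  4.57] turn [-0.     0.    -0.002]
```

View pics/t3.png

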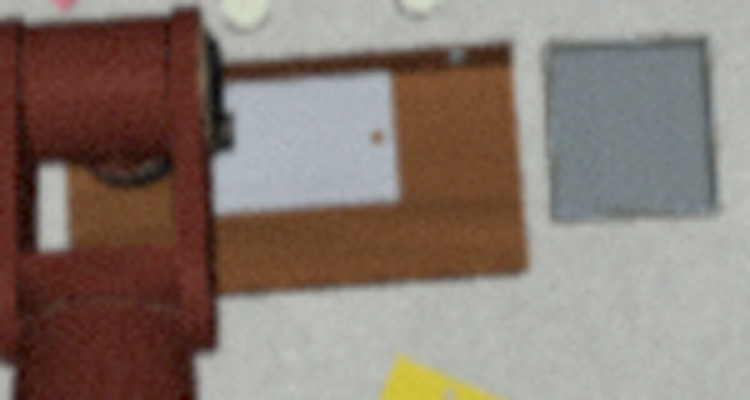

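The plate is flush and square with the fence, its −y edge running from (391,73) to (401,201) in the crop. I'll work out its y and go down beside its +y end.

```bash
python3 - <<'E'
from m import *; from g import RL,O
for p in T("top",[(391,72),(401,201)],.066,(250,165)): print(RL.inv().apply(np.r_[p,.0]-O)*1000)
E
python3 -m handwheel '[[[-0.7,1.1,0],[0,0,0]],[[-0.7,1.1,2],[0,0,0]],[[-0.7,1.1,4],[0,0,0]],[[-0.7,1.1,4.6],[0,0,0]],[[-0.7,1.1,4.6],[0,0,0]]]'|grep -E "contact|pos"; python3 g.py 10 105 63
```

```text
[ 56.04482857 -73.8066895    0.        ]
[-35.32503761 -74.01497261   0.        ]
tool_pos: [0.555, 0.1209, 0.0615]
contact_force: [0.1, -0.7, 0.7]
t 9.025 ledge pos mm [  9.3 106.   61.5] F ledge [ 0.1 -0.7  0.7] open -0.00011946249942761126 yaw tool y [-0.068  0.998 -0.   ] x [-0.998 -0.068  0.002]
shift cm [-0.07 -0.1  -0.15] turn [-0.    -0.002 -0.   ]
```

```bash
for n in 1; do python3 -m handwheel '[[[-0.1,-0.6,-0.1],[0,0,0]],[[-0.1,-1.2,-0.1],[0,0,0]],[[-0.1,-1.8,-0.1],[0,0,0]],[[-0.1,-2.4,-0.1],[0,0,0]],[[-0.1,-3,-0.1],[0,0,0]]]'|grep -E "contact|pos"; python3 -m handwheel '[[[0,-0.6,0],[0,0,0]],[[0,-1.2,0],[0,0,0]],[[0,-1.8,0],[0,0,0]],[[0,-2.4,0],[0,0,0]],[[0,-3,0],[0,0,0]]]'|grep -E "contact|pos"; python3 -m handwheel '[[[0,-0.6,0],[0,0,0]],[[0,-1.2,0],[0,0,0]],[[0,-1.8,0],[0,0,0]],[[0,-2.4,0],[0,0,0]],[[0,-2.4,0],[0,0,0]]]'|grep -E "contact|pos"; done; python3 g.py 10 -45 62.5
python3 - <<'E'
from h import *
i=ctrl.get_image("top"); c=lambda b,s:cv2.convertScaleAbs(cv2.resize(b,None,fx=s,fy=s,interpolation=cv2.INTER_CUBIC),alpha=1.5)
cv2.imwrite("pics/t4.png",c(i[165:245,250:400],5))
E
```

```text
tool_pos: [0.5589, 0.0907, 0.0639]
contact_force: [-0.7, 0.3, -0.3]
tool_pos: [0.5609, 0.0609, 0.0638]
contact_force: [-0.7, 1.0, 0.6]
tool_pos: [0.5625, 0.0366, 0.0638]
contact_force: [-0.6, 0.8, 0.6]
t 10.9 ledge pos mm [11.  21.4 63.8] F ledge [-0.5  0.8  0.6] open -0.00017641145567894953 yaw tool y [-0.068  0.998 -0.001] x [-0.998 -0.068  0.   ]
shift cm [ 0.1  -6.64  0.13] turn [-0.001 -0.    -0.001]
```

View pics/t4.png

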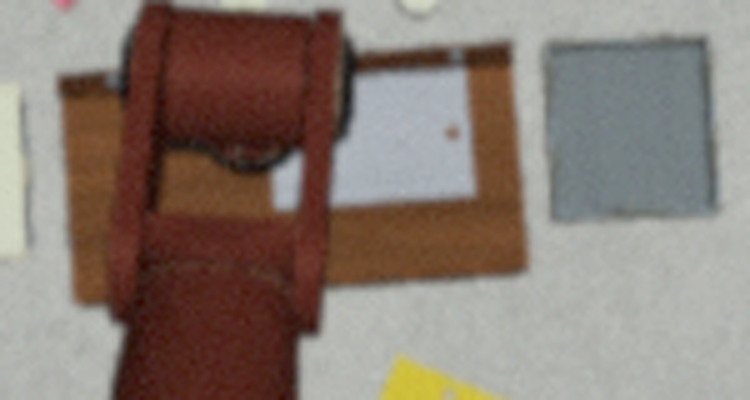

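The plate is sliding along the fence, still flush, with its −y edge at (467,68) to (476,196).

```bash
python3 - <<'E'
from m import *; from g import RL,O
for p in T("top",[(467,67),(477,196)],.066,(250,165)): print(RL.inv().apply(np.r_[p,.0]-O)*1000)
E
python3 -m handwheel '[[[0,-0.6,0.1],[0,0,0]],[[0,-1.2,0.1],[0,0,0]],[[0,-1.8,0.1],[0,0,0]],[[0,-2.4,0.1],[0,0,0]],[[0,-3,0.1],[0,0,0]]]'|grep -E "contact|pos"; python3 g.py
```

```text
[  55.7408362  -127.30583182    0.        ]
[ -35.62753019 -127.12646193    0.        ]
tool_pos: [0.5645, 0.0069, 0.0628]
contact_force: [0.4, 1.4, -0.3]
t 11.575 ledge pos mm [11.  -8.4 62.8] F ledge [ 0.5  1.3 -0.3] open -4.151085570469296e-05 yaw tool y [-0.068  0.998 -0.   ] x [-0.998 -0.068  0.   ]
```

```bash
python3 -m handwheel '[[[0,-0.6,0],[0,0,0]],[[0,-1.2,0],[0,0,0]],[[0,-1.8,0],[0,0,0]],[[0,-2.2,0],[0,0,0]],[[0,-2.6,0],[0,0,0]]]'|grep -E "contact|pos"; python3 -m handwheel '[[[0,-0.4,0],[0,0,0]],[[0,-0.8,0],[0,0,0]],[[0,-1.2,0],[0,0,0]],[[0,-1.5,0],[0,0,0]],[[0,-1.6,0],[0,0,0]]]'|grep -E "contact|pos"; python3 -m handwheel '[[[0,0,0],[0,0,0]],[[0,0,0],[0,0,0]]]' | grep con; python3 g.py
python3 - <<'E'
from h import *
i=ctrl.get_image("top"); c=lambda b,s:cv2.convertScaleAbs(cv2.resize(b,None,fx=s,fy=s,interpolation=cv2.INTER_CUBIC),alpha=1.5)
cv2.imwrite("pics/t5.png",c(i[165:245,250:400],5))
E
```

```text
tool_pos: [0.5663, -0.0188, 0.0628]
contact_force: [0.6, 1.1, 0.8]
tool_pos: [0.5674, -0.0347, 0.0628]
contact_force: [-0.0, 0.1, -1.1]
contact_force: [-0.5, 1.0, 0.2]
t 13.075 ledge pos mm [ 11.1 -50.   62.9] F ledge [-0.5  1.   0.2] open 0.0001822271748228057 yaw tool y [-0.068  0.998 -0.   ] x [-0.998 -0.068 -0.   ]
```

View pics/t5.png

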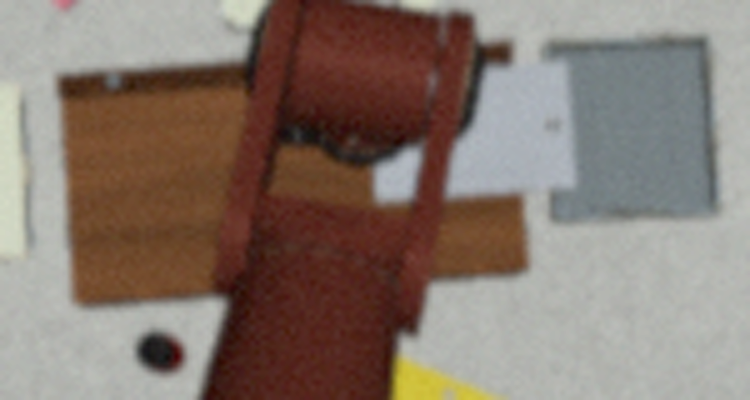

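The plate now hangs over the tray, its edge at (569,61) to (577,188). I'll back off, rise and go clear.

```bash
python3 -m handwheel '[[[0,1.5,0],[0,0,0]],[[0,3,0],[0,0,0]],[[0,3,-5],[0,0,0]],[[0,3,-10],[0,0,0]],[[0,3,-15],[0,0,0]]]'|grep -E "contact|pos"; python3 -m handwheel '[[[4,6,0],[0,0,0]],[[6,12,0],[0,0,0]],[[8,18,0],[0,0,0]],[[10,24,0],[0,0,0]],[[10,30,0],[0,0,0]]]'|grep -E "contact|pos";python3 -m handwheel '[[[0,0,0],[0,0,0]],[[0,0,0],[0,0,0]],[[0,0,0],[0,0,0]],[[0,0,0],[0,0,0]]]' | grep con
python3 - <<'E'
from m import *; from g import RL,O
i=ctrl.get_image("top"); c=lambda b,s:cv2.convertScaleAbs(cv2.resize(b,None,fx=s,fy=s,interpolation=cv2.INTER_CUBIC),alpha=1.5)
cv2.imwrite("pics/t6.png",c(i[165:245,250:400],5))
for p in T("top",[(569,60),(578,188)],.066,(250,165)): print(RL.inv().apply(np.r_[p,.0]-O)*1000)
E
```

```text
tool_pos: [0.565, -0.0033, 0.2142]
contact_force: [0.7, -0.5, 0.2]
tool_pos: [0.4442, 0.2819, 0.2132]
contact_force: [1.2, -0.3, 0.5]
contact_force: [-0.9, -1.2, -0.2]
[  55.53822608 -199.12590573    0.        ]
[ -35.08178159 -197.79036253    0.        ]
```

View pics/t6.png

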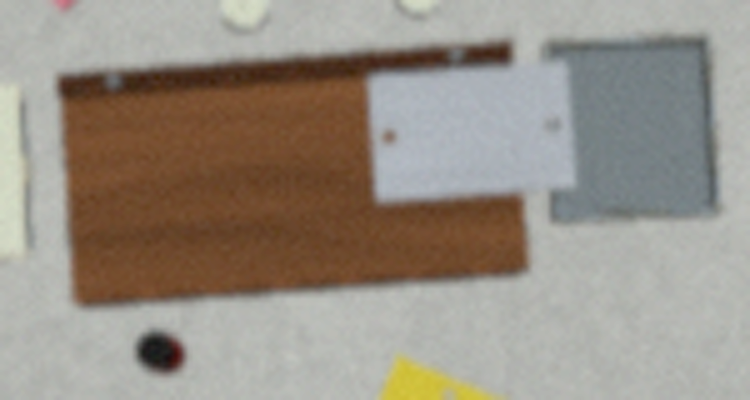

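The plate is square (edge slope 0.065 against 0.071 for the fence), flush, and overhangs by about 40 mm. Nothing else has moved.

```bash
python3 -c "
from station import ctrl
print(ctrl.finish_job())"
```

```text
the job is handed in; nothing more can be done
None
```

The job is handed in: the plate lies flush with the fence and overhangs the tray end by about 40 mm in the last picture, the hand is clear, and nothing near the ledge had visibly shifted; the hand-in returned no verdict.

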